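# Third hand: bolt the stop bar across the jig and hold a bracket against it

### The job

First slide the jig's stop bolt by its black knob fully home, so that its bar crosses the jig and sits in the keeper on the other side. Then take the aluminium angle bracket, set it flat on the jig's deck with the long side of its foot towards the bar, and press it squarely against the bar until the black pointer stands in the green field of the scale, never as far as the red one. Keep gripping and pressing it there: finish while still holding it, because a colleague will drive the screws; leave the vial and the beaker standing where they are.

Things in the scene. Friction and masses are not known exactly. Their poses are not given: they have to be found in the camera images.
- jig: fixed jig on the worktop: grey base plate 235 x 236 x 12 mm, its top is the deck. Origin on the underside; x = pressing direction, ahead and to the right of the robot (yaw -0.95 to -0.6), z up. Plate: x -85 to 150, y -130 to 106 mm. The blue sprung stop head stands on it beyond x = 9 mm, 45 mm high above the worktop; a white scale (green and red field) on its +y side, y 80 to 104 mm, 44 mm high
- stop_head (a joint): travel of the blue stop head along jig +x, m: 0 at rest, end stop 0.026. A spring pushes it back with 1000 N/m (1 N per mm). It carries two cheeks, the bolt and the black pointer, which stands in the green field from 0.006 to 0.014 (about 6 to 14 N), in the red from 0.020 on
- bolt (a joint): travel of the stop bolt along jig +y, m: 0 fully drawn, 0.104 fully home in the keeper in the +y cheek. Dry friction about 1.5 N; it stays where it is left
- knob_grip (a point): point to grip on the bolt's black knob: upright cylinder 16 mm in diameter, 47 to 85 mm above the jig's underside, this point at 66 mm on its axis; the knob moves with the bolt and is on the -y end of the bar. A tall grey instrument stands about 100 mm or more beyond it on the right; come in from the robot's side
- stop_bar: the steel bar of the bolt, 14 x 14 mm, 150 mm long along jig y, its underside 2 mm above the deck. Origin on the knob's axis at the level of the jig's underside; the bar reaches from y -8 to +142 mm; its pressing face is at x = -7 mm (axes as the jig)
- stop_face (a point): point on the deck's surface midway between the two blue cheeks (jig y 44 to 72 mm each side, so 88 mm apart), in the plane of the bar's front face, which the bracket is pressed against; jig (23, 0, 12) mm with the head at rest; moves with the head. The cheeks start 13 mm before it in x; a cross beam joins them 52 mm beyond it
- bracket: loose aluminium angle bracket, 0.2 kg: foot 60 (x) x 70 (y) x 12 mm, with an upright web 10 mm thick (x -17 to -7 mm), 54 mm wide in y, its top 62 mm above the underside; origin in the middle of the foot's underside, z up, x towards the long side (toe) of the foot. A tall dark instrument stands to its left and reaches to the robot's left (corner near x 0.18, y 0.26 m)
- bracket_toe (a point): middle of the lower edge of the bracket's toe end, 30 mm in x from the bracket's origin; the toe face is the one that goes against the bar
- vial_dark_0: brown glass vial with black cap, 22 mm across, 52 mm high, standing; leave alone; origin under its middle
- beaker: glass beaker, 66 mm across, 78 mm high, standing; leave alone; origin under its middle
Mind the look-alikes: they are no part of the job. What is shaped like the bracket but purple is not meant.

How it is judged (in metres and radians):
On the way, in this order (a step that is already met when the one before it is completed fails the run):
1. the stop bolt is fully home in its keeper (value of joint bolt above 0.098 m), for 0.2 s.
2. the bracket stands on the deck, toe just before the bar (value of joint bolt above 0.097 m and horizontal distance between bracket_toe and stop_face below 0.035 m and z of bracket in the frame of jig below 0.017 m and angle between bracket's own z axis and vertical below 0.12 rad), for 0.1 s.
At the end, for the whole second after the job is handed in: Robot still gripping and pressing: bolt home (97+ of 104 mm); bracket flat on the deck (4 mm, 0.08 rad), square to the jig (0.08 rad), toe against the bar between the cheeks; stop head at 5.5 to 14.5 mm (green), 4.5 to 16 N on the bar; nothing moves (value of joint bolt above 0.097 m and value of joint stop_head between 0.0055 and 0.0145 m and contact force between stop_bar and bracket between 4.5 and 16 N and contact force between the fingers and bracket above 2 N and angle between the x axis of bracket and the x axis of jig, either way round below 0.08 rad and horizontal distance between bracket_toe and stop_face below 0.017 m and z of bracket in the frame of jig between 0.009 and 0.016 m and angle between bracket's own z axis and vertical below 0.08 rad and linear speed of bracket below 0.01 m/s); the arm keeps its last pose, push and grip.
It fails at once if the stop head is driven into the red (value of joint stop_head above 0.02 m).
It fails at once if the vial or the beaker is moved by more than 30 mm or tipped (distance of any of vial_dark_0, beaker from where it was at the start of the episode above 0.03 m or angle between any of vial_dark_0, beaker's own z axis and vertical above 0.5 rad).
It also fails if it takes over 56 s, if anything falls off the work surface, if the arm or the gripper's body presses on something with over 40 N, if the wrist force passes 120 N, or if a joint passes its speed limit or range.

### The arm

A 6-joint arm with a two-finger parallel gripper is mounted at the origin on a cart in front of the work surface, level with it; the furniture and walls round the work are solid. World frame = base frame: x ahead of the robot, y to its left, z up, the work surface at z = 0. Lengths are in mm, angles in rad, forces in N, time in s.
With the tool pointing down it reaches from about 300 to 825 mm from the base axis. Payload 5.4 kg.
Tool frame: the origin (TCP) lies midway between the tips of the shut fingers; the grasp point (between the pads) lies 19 mm behind it; z points along the fingers, y is the line along which they close (so a half turn about z gives the same grasp; the last joint's range is limited). The gripper opens to 92 mm and grips with 3 to 60 N. Pads are 20 mm wide; open, the fingers measure 128 mm over their backs; the gripper's body (75 mm by 189 mm) begins 69 mm behind the grasp point.
Start: joints at [-1.548, 0.158, 1.597, -0, 1.386, -0.21], TCP at [132.631, -559.477, 214.601] pointing down, gripper open.
Joint ranges: [-2.91, 2.91], [-0.94, 2.29], [0.18, 2.7], [-1.29, 4.43], [0.17, 2.64], [-3, 3]. Speed limits (rad/s): [2.57, 2.57, 3.14, 3.14, 3.14, 3.14].

### API

Orientations are given as a 3x3 rotation matrix whose columns are the frame's x, y, z axes.
In Python, from station import env gives the robot as it stands. The module is installed in compiled form; this text tells all that it offers.
- The arm moves only by the tool servo_tool, never from a script. Its argument "commands" is a list of rows, each an object of numbers: "dx", "dy", "dz": the shift along the world's x, y, z in units of 0.2 m (1.0 is 0.2 m); "wx", "wy", "wz": the turn, a rotation vector about the world's x, y, z in units of 180 degrees (1.0 is 180 degrees). In form: [{"dx": .., "dy": .., "dz": .., "wx": .., "wy": .., "wz": ..}, ...]. A call has 1 to 12 rows; each row is the pose to reach, as a shift and turn from the pose commanded when the call began, turning the shorter way round; what a row does not reach only later rows make up. A row lasts 1/10 s, in which the tool goes at most 50 mm and 8.59 degrees, less where a joint would pass 70% of its speed; a pose out of reach is approached as far as the arm can. A call with a number of a shift or a turn outside -1 to 1 is refused whole. A call with a gripper value outside its range is refused whole. "gripper" is the opening, from 0 (shut) to 1 (fully open), set as the call begins (left out, the last holds). The fingers move at their own pace and stop on an object; "grip_force" is the grip in N (left out, the last holds). Time passes only in rows, so rows that repeat a pose let the fingers close. It gives the time, the measured TCP pose, the force, the opening and the grip force at its end, in the units of the state.
- env.read_state(): the state, without advancing time (a new reading comes with each control period).
- env.get_image(name): name is "scene" or "top"; returns a dict with "frame" (384x512x3 uint8, red, green, blue), "fx", "fy", "cx", "cy" (pixels), "camera_from_world" (4x4, takes a point from world to camera coordinates). Camera axes: x right, y up, looking along -z (the intrinsics and any distortion apply to the point x, -y, -z); pixel columns grow to the right and rows downward; lengths in mm; the calibration is good to about 2 mm. A picture is of the moment at which its call begins. There is no depth.
- env.hand_in(): hands the job in; it is judged then, once.
The state is a dict: "t": time; "q": joint angles; "qvel": joint speeds; "effort": joint torques, N m; "ee_pos": TCP position; "ee_rot": TCP orientation; "contact_force": force on the tool from outside, world axes, zero at the start; "wrist_torque": the same for the moment, N m; "gripper_width": finger opening in mm; "finger_force": force on a finger pad.
Only numpy, scipy, OpenCV 4.12 (cv2) and the standard library are available. Lean on these libraries where they do the work, as an engineer would, in place of code of your own. Each camera call takes 0.05 s, during which the arm holds its last target. There are 200 camera calls.

## Working session

There is one attempt and no reset: what is moved stays moved. The work goes in short steps, Python scripts to look and compute and a tool call to move; the robot and the scene stay as the last step left them, time stands still between calls to the robot, and variables do not carry over. Pictures are saved under pics/ and viewed, at most 10 in all, crops included, and the job is handed in when it is done.

Besides the shell and the picture viewer there is one more tool, called as name(argument=value, ...) on one line, values as JSON. servo_tool: Moves the arm, as the interface text tells. Shifts and turns lie within -1 to 1; 1 stands for 0.2 m of shift or 180 degrees of turn. Its arguments: {"type":"object","properties":{"commands":{"type":"array"},"gripper":{"type":"number"},"grip_force":{"type":"number"}},"required":["commands"]}

```bash
mkdir -p pics; cat > h.py <<'E'
import numpy as np, cv2
from station import env
def get(n,save=None):
    im=env.get_image(n); 
    if save: cv2.imwrite('pics/'+save,cv2.cvtColor(im['frame'],cv2.COLOR_RGB2BGR))
    return im
def ray(im,u,v):
    M=im['camera_from_world']; R=M[:3,:3]; t=M[:3,3]
    d=np.array([(u-im['cx'])/im['fx'],-(v-im['cy'])/im['fy'],-1.])
    return -R.T@t, R.T@d
def onz(im,u,v,z):
    c,d=ray(im,u,v); return c+d*(z-c[2])/d[2]
def proj(im,p):
    c=im['camera_from_world'][:3,:3]@np.asarray(p)+im['camera_from_world'][:3,3]
    return im['cx']+im['fx']*c[0]/-c[2], im['cy']-im['fy']*c[1]/-c[2]
E
python3 - <<'E'
from h import *
a=get('scene','s0.png');b=get('top','t0.png')
for i in (a,b): print(i.keys(),i['fx'],i['cx'],i['cy'],ray(i,256,192))
st=env.read_state();print(st['t'],st['ee_pos'],np.round(st['ee_rot'],3),st['gripper_width'])
A=[cv2.resize(cv2.imread('pics/'+n),(800,600),interpolation=cv2.INTER_CUBIC) for n in('s0.png','t0.png')]
cv2.imwrite('pics/s0b.png',A[0]);cv2.imwrite('pics/t0b.png',A[1])
E
```

```text
dict_keys(['frame', 'fx', 'fy', 'cx', 'cy', 'camera_from_world']) 357.3819708875906 247.84226616938395 197.08218035078073 (array([ 304.30383517, -815.53307177,  604.86356164]), array([ 0.2128717 ,  0.83595272, -0.50654906]))
dict_keys(['frame', 'fx', 'fy', 'cx', 'cy', 'camera_from_world']) 398.44536142137895 247.10031294928805 189.1346162617038 (array([ 448.18540893,   42.97840948, 1103.53140218]), array([ 5.84290661e-02,  9.83922517e-04, -9.98566818e-01]))
0.1 [ 132.61573775 -558.92195436  213.74031902] [[ 0.973  0.231 -0.   ]
 [ 0.231 -0.973  0.002]
 [ 0.    -0.002 -1.   ]] 92.2085893276252
```

View pics/s0b.png

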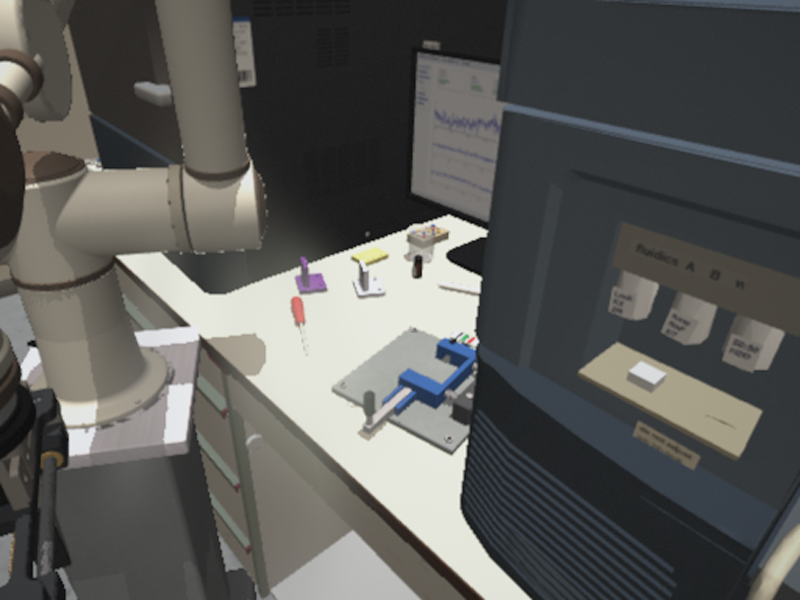

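View pics/t0b.png

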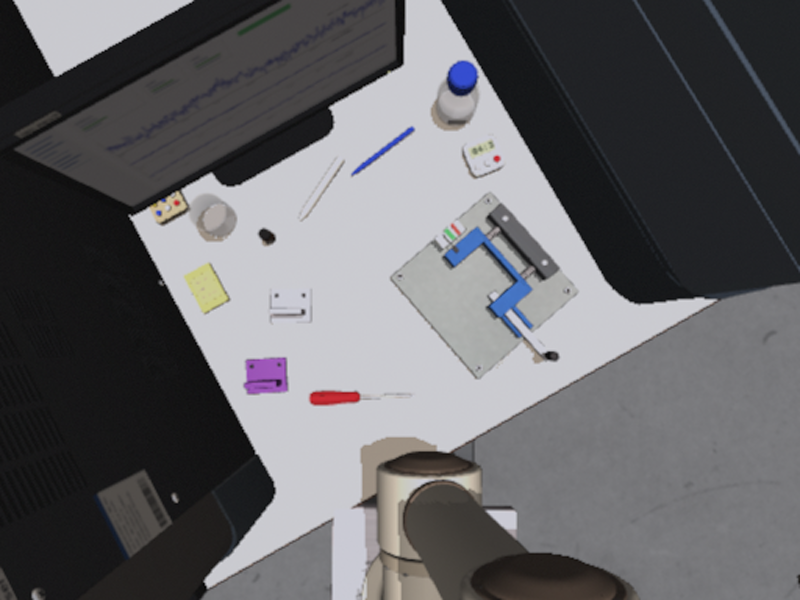

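Top view (800-px scale): the jig plate has corners at about (490,193), (578,291), (478,378) and (391,277), and the knob is at (552,356). The vial is at (267,236) and the beaker at (214,217). There are two bracket candidates: white/aluminium at (290,305) and purple at (266,376). The aluminium one fits, since purple is excluded. I'll confirm with a crop.

```bash
python3 - <<'E'
from h import *
im=get('top'); f=cv2.cvtColor(im['frame'],cv2.COLOR_RGB2BGR)
c1=cv2.resize(f[110:250,240:380],(560,560),interpolation=cv2.INTER_CUBIC)
c2=cv2.resize(f[175:215,165:205],(240,240),interpolation=cv2.INTER_CUBIC)
c3=cv2.resize(f[220:260,150:190],(240,240),interpolation=cv2.INTER_CUBIC)
out=np.zeros((560,800,3),np.uint8); out[:,:560]=c1; out[:240,560:]=c2; out[250:490,560:]=c3
cv2.imwrite('pics/crop1.png',out)
hsv=cv2.cvtColor(f,cv2.COLOR_BGR2HSV)
# plate: darker than table
g=cv2.cvtColor(f,cv2.COLOR_BGR2GRAY)
print('table',f[150,200],'plate',f[175,280], f[215,300],'bracket',f[188,180],f[200,180])
m=((g<190)).astype(np.uint8)
n,l,s,c=cv2.connectedComponentsWithStats(m)
k=l[175,280]; print(s[k])
mm=(l==k).astype(np.uint8)
cs,_=cv2.findContours(mm,cv2.RETR_EXTERNAL,cv2.CHAIN_APPROX_NONE)
C=max(cs,key=cv2.contourArea); print(cv2.approxPolyDP(C,4,True)[:,0].tolist())
E
```

```text
table [208 203 202] plate [176 178 177] [172 174 172] bracket [212 202 202] [185 177 179]
[ 249  122  122  121 7682]
[[313, 122], [291, 140], [295, 149], [289, 142], [292, 150], [285, 145], [284, 158], [278, 151], [249, 177], [304, 242], [334, 218], [342, 232], [356, 231], [357, 225], [346, 226], [324, 200], [341, 212], [370, 186]]
```

View pics/crop1.png

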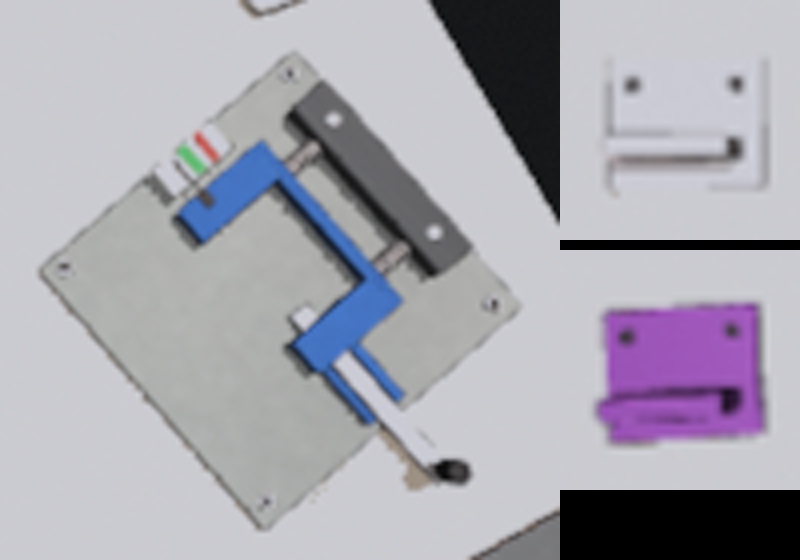

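The crop confirms the aluminium bracket (right, top). Its holes, on the toe side, are at the top of the picture at original px (177,189) and (194,189), and the web is near the bottom at row ~200. The knob is at about (353,227), and the purple one is the decoy. Next I compute poses.

```bash
python3 - <<'E'
from h import *
from scipy.optimize import least_squares
im=get('top'); g=cv2.cvtColor(im['frame'],cv2.COLOR_RGB2GRAY)
cor=np.array([[313,122],[370.5,186],[304.5,242],[249,177]],np.float32)
P=np.array([onz(im,u,v,12)[:2] for u,v in cor]); print(P.round(1))
J=np.array([[150,106],[150,-130],[-85,-130],[-85,106]],float)
def T(p,x): c,s=np.cos(p[2]),np.sin(p[2]); return x@np.array([[c,s],[-s,c]])+p[:2]
r=least_squares(lambda p:(T(p,J)-P).ravel(),[500,-100,-.75]); p=r.x; print('jig',p,r.fun.round(1))
print('stopface',T(p,np.array([[23,0.]])))
# knob top black: centroid
b=im['frame'].max(2)<70; m=np.zeros_like(b); m[220:236,346:362]=b[220:236,346:362]
v,u=np.nonzero(m); print('knob px',u.min(),u.max(),v.min(),v.max())
for yk in(-125,-140,-150,-160):
  q=T(p,np.array([[30,yk]]))[0]; print(yk,q.round(1),np.round(proj(im,[*q,85]),1),np.round(proj(im,[*q,50]),1))
for n,(u,v) in dict(h1=(177,189),h2=(194.4,188.9),TL=(172.8,185),TR=(198.7,185)).items(): print(n,onz(im,u,v,12).round(1))
print(onz(im,168,147,52), onz(im,134,139,78))
s=get('scene'); f=cv2.cvtColor(s['frame'],cv2.COLOR_RGB2BGR)
c1=cv2.resize(f[150:210,180:280],(800,480),interpolation=cv2.INTER_CUBIC); cv2.imwrite('pics/c2.png',c1)
c1=cv2.resize(im['frame'][178:212,166:206,::-1],(800,600*680//680),interpolation=cv2.INTER_CUBIC)
k=np.clip((c1.astype(int)-100)*2,0,255).astype(np.uint8)
cv2.imwrite('pics/c3.png',cv2.resize(im['frame'][178:208,166:206,::-1],(800,600),interpolation=cv2.INTER_CUBIC))
E
```

```text
[[ 707.7 -111.6]
 [ 531.7 -268.1]
 [ 377.5  -88.9]
 [ 553.2   63.7]]
jig [530.16426565 -68.84622163  -0.85188971] [ 1.  -0.4 -0.6  0.7 -1.2 -1.6  0.8  1.2]
stopface [[545.31119773 -86.15432519]]
knob px 349 356 225 229
-125 [ 455.9 -173.7] [341.6 213.3] [338.7 213.4]
-140 [ 444.6 -183.6] [345.5 217.8] [342.5 217.7]
-150 [ 437.  -190.2] [348.1 220.8] [345.1 220.6]
-160 [ 429.5 -196.8] [350.8 223.8] [347.6 223.6]
h1 [518.  261.9  12. ]
h2 [518.8 213.8  12. ]
TL [529.  273.8  12. ]
TR [529.7 202.1  12. ]
[627.8547696 280.697627   52.       ] [643.83817129 364.80674123  78.        ]
```

View pics/c3.png

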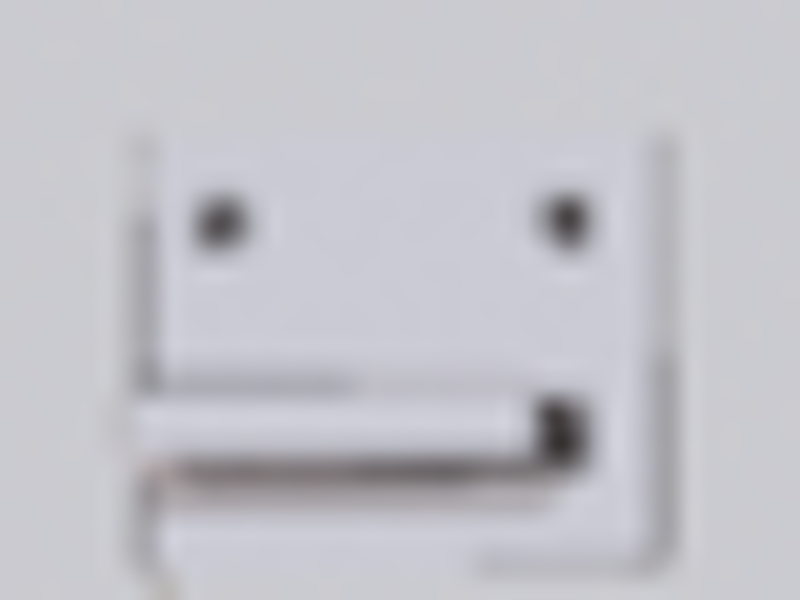

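View pics/c2.png

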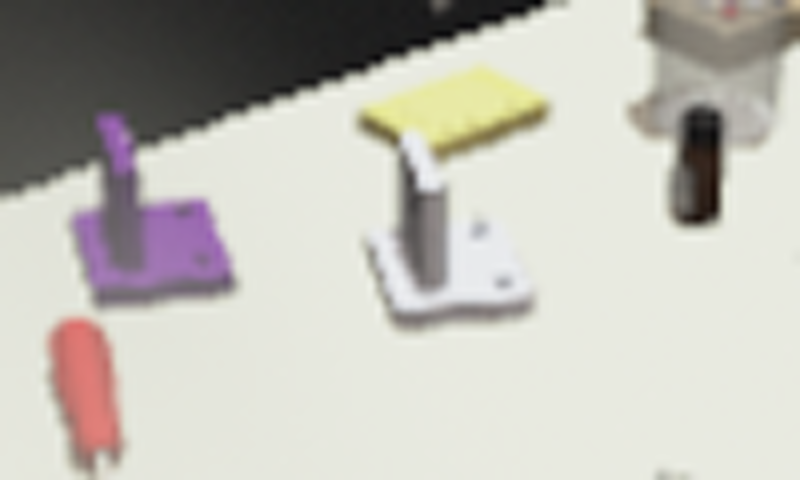

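The c3 crop shows the foot spanning u≈173.3–198.5 and v≈184.5–205.7, with the web top at u 172.7–192.5 and v 197.7–201. The c2 scene crop shows the aluminium bracket upright with its holes and toe away from the web. Next I cross-check the knob and bracket numbers between the two views.

```bash
python3 - <<'E'
from h import *
im=get('top');s=get('scene')
def tri(a,b):
    c1,d1=ray(im,*a);c2,d2=ray(s,*b)
    A=np.stack([d1,-d2],1);t=np.linalg.lstsq(A,c2-c1,rcond=None)[0]
    p,q=c1+t[0]*d1,c2+t[1]*d2; return ((p+q)/2).round(1),np.linalg.norm(p-q).round(1)
b=s['frame'].max(2)<95; n,l,st,c=cv2.connectedComponentsWithStats(b[240:280,225:250].astype(np.uint8)); print(st[1:],c[1:])
b=im['frame'].max(2)<90; n,l,st,c=cv2.connectedComponentsWithStats(b[218:240,342:364].astype(np.uint8)); print(st[1:],c[1:])
print('knobtop',tri((354.2,227),(235.7,251.5)))
for y in(-165,-170,-175):
    c_,s_=np.cos(-.852),np.sin(-.852);q=np.array([530.2+30*c_-y*s_,-68.8+30*s_+y*c_]);print(y,q.round(1),np.round(proj(im,[*q,85]),1),np.round(proj(s,[*q,85]),1),np.round(proj(s,[*q,47]),1))
print('web top',[onz(im,u,v,62).round(1)[:2] for u,v in((172.9,199.4),(192.4,199.4))])
print('foot top',[onz(im,u,v,12).round(1)[:2] for u,v in((173.3,184.5),(198.5,205.7))])
# web top in scene crop: ends (412,138),(428,185) /8
print('web scene',[onz(s,180+u/8,150+v/8,62).round(1)[:2] for u,v in((412,138),(430,183))])
E
```

```text
[[11 14  3 12 18]] [[12.55555556 20.        ]]
[[ 6  7  9  6 42]] [[10.21428571  9.28571429]]
knobtop (array([ 419.9, -205.2,   84.5]), np.float64(3.6))
-165 [ 425.8 -200. ] [352.  225.3] [238.6 249.5] [238.5 262.3]
-170 [ 422.  -203.3] [353.4 226.9] [237.3 250.6] [237.2 263.5]
-175 [ 418.2 -206.6] [354.7 228.4] [235.9 251.8] [235.8 264.6]
web top [array([487.4, 262. ]), array([487.9, 210.6])]
foot top [array([530.4, 272.4]), array([472.7, 201.5])]
web scene [array([488.3, 255.8]), array([488.6, 213.9])]
```

servo_tool(commands=[{"dx":0.7,"dy":0.88,"wz":0.32},{"dx":0.7,"dy":0.88,"wz":0.32},{"dx":0.7,"dy":0.88,"wz":0.32},{"dx":0.7,"dy":0.88,"wz":0.32},{"dx":0.7,"dy":0.88,"wz":0.32},{"dx":0.7,"dy":0.88,"wz":0.32},{"dx":0.7,"dy":0.88,"wz":0.32},{"dx":0.7,"dy":0.88,"wz":0.32}], gripper=0.6, grip_force=25)

```text
schema error: expected keys dx, dy, dz, wx, wy, wz
```

servo_tool(commands=[{"dx":0.74,"dy":0.895,"dz":-0.2,"wz":0.334},{"dx":0.74,"dy":0.895,"dz":-0.2,"wz":0.334},{"dx":0.74,"dy":0.895,"dz":-0.2,"wz":0.334},{"dx":0.74,"dy":0.895,"dz":-0.2,"wz":0.334},{"dx":0.74,"dy":0.895,"dz":-0.2,"wz":0.334},{"dx":0.74,"dy":0.895,"dz":-0.2,"wz":0.334},{"dx":0.74,"dy":0.895,"dz":-0.2,"wz":0.334},{"dx":0.74,"dy":0.895,"dz":-0.2,"wz":0.334},{"dx":0.74,"dy":0.895,"dz":-0.2,"wz":0.334},{"dx":0.74,"dy":0.895,"dz":-0.2,"wz":0.334}])

```text
schema error: expected keys dx, dy, dz, wx, wy, wz
```

servo_tool(commands=[{"dx":0.7,"dy":0.88,"dz":0,"wx":0,"wy":0,"wz":0.32},{"dx":0.7,"dy":0.88,"dz":0,"wx":0,"wy":0,"wz":0.32},{"dx":0.7,"dy":0.88,"dz":0,"wx":0,"wy":0,"wz":0.32},{"dx":0.7,"dy":0.88,"dz":0,"wx":0,"wy":0,"wz":0.32},{"dx":0.7,"dy":0.88,"dz":0,"wx":0,"wy":0,"wz":0.32},{"dx":0.7,"dy":0.88,"dz":0,"wx":0,"wy":0,"wz":0.32},{"dx":0.7,"dy":0.88,"dz":0,"wx":0,"wy":0,"wz":0.32},{"dx":0.7,"dy":0.88,"dz":0,"wx":0,"wy":0,"wz":0.32}], gripper=0.6, grip_force=25)

```text
t: 1.15
ee_pos: [272.8, -383.3, 214.7]
ee_rot: [[0.326, 0.945, 0.0], [0.945, -0.326, -0.0], [-0.0, 0.0, -1.0]]
contact_force: [-0.8, 0.2, -0.5]
gripper_width: 55.4
finger_force: 0.0
```

servo_tool(commands=[{"dx":0.74,"dy":0.895,"dz":-0.2,"wx":0,"wy":0,"wz":0.334},{"dx":0.74,"dy":0.895,"dz":-0.2,"wx":0,"wy":0,"wz":0.334},{"dx":0.74,"dy":0.895,"dz":-0.2,"wx":0,"wy":0,"wz":0.334},{"dx":0.74,"dy":0.895,"dz":-0.2,"wx":0,"wy":0,"wz":0.334},{"dx":0.74,"dy":0.895,"dz":-0.2,"wx":0,"wy":0,"wz":0.334},{"dx":0.74,"dy":0.895,"dz":-0.2,"wx":0,"wy":0,"wz":0.334},{"dx":0.74,"dy":0.895,"dz":-0.2,"wx":0,"wy":0,"wz":0.334},{"dx":0.74,"dy":0.895,"dz":-0.2,"wx":0,"wy":0,"wz":0.334},{"dx":0.74,"dy":0.895,"dz":-0.2,"wx":0,"wy":0,"wz":0.334}])

```text
t: 2.05
ee_pos: [420.6, -204.7, 174.6]
ee_rot: [[-0.653, 0.758, 0.0], [0.758, 0.653, -0.0], [-0.0, 0.0, -1.0]]
contact_force: [0.5, -0.6, -0.2]
gripper_width: 55.3
finger_force: 0.0
```

servo_tool(commands=[{"dx":0,"dy":0,"dz":-0.2,"wx":0,"wy":0,"wz":0},{"dx":0,"dy":0,"dz":-0.4,"wx":0,"wy":0,"wz":0},{"dx":0,"dy":0,"dz":-0.55,"wx":0,"wy":0,"wz":0},{"dx":0,"dy":0,"dz":-0.62,"wx":0,"wy":0,"wz":0},{"dx":0,"dy":0,"dz":-0.62,"wx":0,"wy":0,"wz":0}])

```text
t: 2.55
ee_pos: [418.8, -203.5, 48.4]
ee_rot: [[-0.654, 0.757, -0.004], [0.757, 0.654, 0.003], [0.005, -0.001, -1.0]]
contact_force: [-0.4, -0.7, 0.0]
gripper_width: 55.2
finger_force: 0.0
```

servo_tool(commands=[{"dx":0,"dy":0,"dz":0,"wx":0,"wy":0,"wz":0},{"dx":0,"dy":0,"dz":0,"wx":0,"wy":0,"wz":0},{"dx":0,"dy":0,"dz":0,"wx":0,"wy":0,"wz":0},{"dx":0,"dy":0,"dz":0,"wx":0,"wy":0,"wz":0},{"dx":0,"dy":0,"dz":0,"wx":0,"wy":0,"wz":0},{"dx":0,"dy":0,"dz":0,"wx":0,"wy":0,"wz":0}], gripper=0, grip_force=15)

```text
t: 3.15
ee_pos: [420.9, -204.9, 51.1]
ee_rot: [[-0.657, 0.754, 0.0], [0.754, 0.657, -0.001], [-0.001, -0.0, -1.0]]
contact_force: [-1.0, -0.5, 1.5]
gripper_width: 15.8
finger_force: 15.0
```

servo_tool(commands=[{"dx":0.04,"dy":0.035,"dz":0,"wx":0,"wy":0,"wz":0},{"dx":0.08,"dy":0.07,"dz":0,"wx":0,"wy":0,"wz":0},{"dx":0.12,"dy":0.105,"dz":0,"wx":0,"wy":0,"wz":0},{"dx":0.16,"dy":0.14,"dz":0,"wx":0,"wy":0,"wz":0},{"dx":0.2,"dy":0.175,"dz":0,"wx":0,"wy":0,"wz":0},{"dx":0.24,"dy":0.21,"dz":0,"wx":0,"wy":0,"wz":0},{"dx":0.28,"dy":0.245,"dz":0,"wx":0,"wy":0,"wz":0},{"dx":0.32,"dy":0.28,"dz":0,"wx":0,"wy":0,"wz":0},{"dx":0.35,"dy":0.306,"dz":0,"wx":0,"wy":0,"wz":0},{"dx":0.376,"dy":0.329,"dz":0,"wx":0,"wy":0,"wz":0},{"dx":0.376,"dy":0.329,"dz":0,"wx":0,"wy":0,"wz":0}])

```text
t: 4.25
ee_pos: [492.2, -142.1, 50.8]
ee_rot: [[-0.66, 0.751, -0.011], [0.751, 0.66, -0.008], [0.001, -0.014, -1.0]]
contact_force: [-22.9, -19.5, 14.8]
gripper_width: 32.0
finger_force: 15.0
```

servo_tool(commands=[{"dx":0.008,"dy":0.007,"dz":0,"wx":0,"wy":0,"wz":0},{"dx":0.015,"dy":0.013,"dz":0,"wx":0,"wy":0,"wz":0},{"dx":0.015,"dy":0.013,"dz":0,"wx":0,"wy":0,"wz":0},{"dx":0.015,"dy":0.013,"dz":0,"wx":0,"wy":0,"wz":0}])

```text
t: 4.65
ee_pos: [494.6, -140.1, 50.7]
ee_rot: [[-0.659, 0.752, -0.012], [0.752, 0.659, -0.008], [0.002, -0.014, -1.0]]
contact_force: [-22.6, -19.4, 14.1]
gripper_width: 38.5
finger_force: 15.0
```

```bash
python3 - <<'E'
from h import *
a=get('top')['frame'][...,::-1]; b=get('scene')['frame'][...,::-1]
c1=cv2.resize(a[110:250,240:340],(400,560),interpolation=cv2.INTER_CUBIC)
c2=cv2.resize(b[190:290,210:310],(400,400),interpolation=cv2.INTER_CUBIC)
o=np.zeros((560,800,3),np.uint8);o[:,:400]=c1;o[:400,400:]=c2;cv2.imwrite('pics/k1.png',o)
print(env.read_state()['wrist_torque'])
E
```

```text
[-3.50565901  3.84049103  0.04466606]
```

View pics/k1.png

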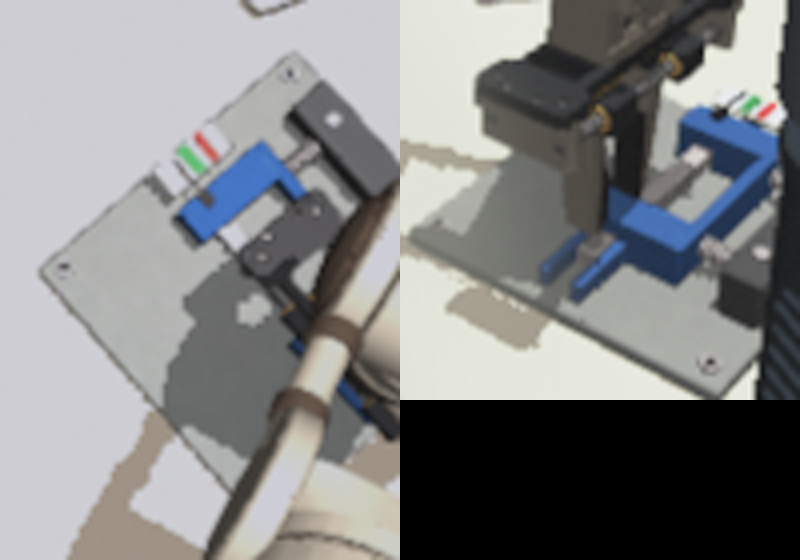

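Top crop: the bar tip is at about (232,235), near the +y cheek. Scene crop: the −y finger is behind the knob, and the bar end is at (697,155), close to the +y cheek. I'll compute the bolt travel from those pixels.

```bash
python3 - <<'E'
from h import *
im=get('top');s=get('scene')
c_,s_=np.cos(-.852),np.sin(-.852)
W=lambda x,y,z:[530.2+x*c_-y*s_,-68.8+x*s_+y*c_,z]
def pr(n,*p): t=np.array(proj(im,W(*p)));q=np.array(proj(s,W(*p)));print(n,p,'topcrop',((t-[240,110])*4).round(0),'scenecrop',((q-[210,190])*4+[400,0]).round(0))
for y in(30,44,58): pr('bar tip top',30,y,28)
pr('cheek- top in front',10,-44,45);pr('cheek- out front',10,-72,45);pr('cheek+ in front',10,44,45);pr('cheek+ out',10,72,45);pr('cheek+ in at bar',30,44,28)
for y in(-66,-83): pr('knob bottom',30,y,47)
e=env.read_state();d=e['ee_pos'][:2]-[530.2,-68.8];print('tcp jig',d@[c_,s_],d@[-s_,c_],e['ee_pos'][2],e['gripper_width'],e['contact_force'])
E
```

```text
bar tip top (30, 30, 28) topcrop [236. 239.] scenecrop [691. 158.]
bar tip top (30, 44, 28) topcrop [222. 224.] scenecrop [702. 148.]
bar tip top (30, 58, 28) topcrop [209. 208.] scenecrop [712. 139.]
cheek- top in front (10, -44, 45) topcrop [289. 340.] scenecrop [605. 179.]
cheek- out front (10, -72, 45) topcrop [317. 372.] scenecrop [580. 200.]
cheek+ in front (10, 44, 45) topcrop [202. 240.] scenecrop [679. 118.]
cheek+ out (10, 72, 45) topcrop [175. 208.] scenecrop [700. 100.]
cheek+ in at bar (30, 44, 28) topcrop [222. 224.] scenecrop [702. 148.]
knob bottom (30, -66, 47) topcrop [335. 346.] scenecrop [612. 205.]
knob bottom (30, -83, 47) topcrop [352. 365.] scenecrop [596. 219.]
tcp jig 30.19457185157541 -73.78933595383351 50.74909153340046 38.24787837437078 [-21.86740521 -19.76651594  13.51489772]
```

The knob stopped hard at ~30 N. The bar tip is inside the keeper at jig y≈57, mid-cheek, so the bolt started ~17 mm drawn in and is now home. Now I release, lift and go to the bracket.

servo_tool(commands=[{"dx":-0.01,"dy":-0.01,"dz":0,"wx":0,"wy":0,"wz":0},{"dx":-0.01,"dy":-0.01,"dz":0,"wx":0,"wy":0,"wz":0},{"dx":-0.01,"dy":-0.01,"dz":0,"wx":0,"wy":0,"wz":0},{"dx":-0.01,"dy":-0.01,"dz":0,"wx":0,"wy":0,"wz":0},{"dx":-0.01,"dy":-0.01,"dz":0.2,"wx":0,"wy":0,"wz":0},{"dx":-0.01,"dy":-0.01,"dz":0.45,"wx":0,"wy":0,"wz":0},{"dx":-0.01,"dy":0.1,"dz":0.65,"wx":0,"wy":0,"wz":0},{"dx":-0.01,"dy":0.1,"dz":0.65,"wx":0,"wy":0,"wz":0}], gripper=0.6)

```text
t: 5.65
ee_pos: [500.8, -115.7, 187.2]
ee_rot: [[-0.658, 0.753, 0.011], [0.753, 0.658, -0.004], [-0.01, 0.006, -1.0]]
contact_force: [-0.1, -0.9, 0.4]
gripper_width: 54.8
finger_force: 0.0
```

servo_tool(commands=[{"dx":-0.02,"dy":0.9,"dz":0,"wx":0,"wy":0,"wz":-0.2},{"dx":-0.02,"dy":0.9,"dz":0,"wx":0,"wy":0,"wz":-0.2},{"dx":-0.02,"dy":0.9,"dz":0,"wx":0,"wy":0,"wz":-0.2},{"dx":-0.02,"dy":0.9,"dz":0,"wx":0,"wy":0,"wz":-0.2},{"dx":-0.02,"dy":0.9,"dz":0,"wx":0,"wy":0,"wz":-0.2},{"dx":-0.02,"dy":0.9,"dz":0,"wx":0,"wy":0,"wz":-0.2}])

```text
t: 6.25
ee_pos: [492.1, 65.6, 179.5]
ee_rot: [[-0.091, 0.996, -0.002], [0.996, 0.091, 0.0], [0.001, -0.002, -1.0]]
contact_force: [-0.0, 0.4, -0.2]
gripper_width: 55.3
finger_force: 0.0
```

```bash
python3 - <<'E'
from h import *
a=get('top')['frame'][...,::-1]; b=get('scene')['frame'][...,::-1]
c1=cv2.resize(a[110:250,240:340],(400,560),interpolation=cv2.INTER_CUBIC)
c2=cv2.resize(b[190:290,210:310],(400,400),interpolation=cv2.INTER_CUBIC)
o=np.zeros((560,800,3),np.uint8);o[:,:400]=c1;o[:400,400:]=c2;cv2.imwrite('pics/k2.png',o)
print(env.read_state()['q'],env.read_state()['ee_pos'])
E
```

```text
[-1.14771950e-01 -1.60887715e-02  1.85132685e+00 -1.55246518e-04
  1.30745698e+00 -2.05589160e-01] [492.55588765  63.86431706 179.83647029]
```

View pics/k2.png

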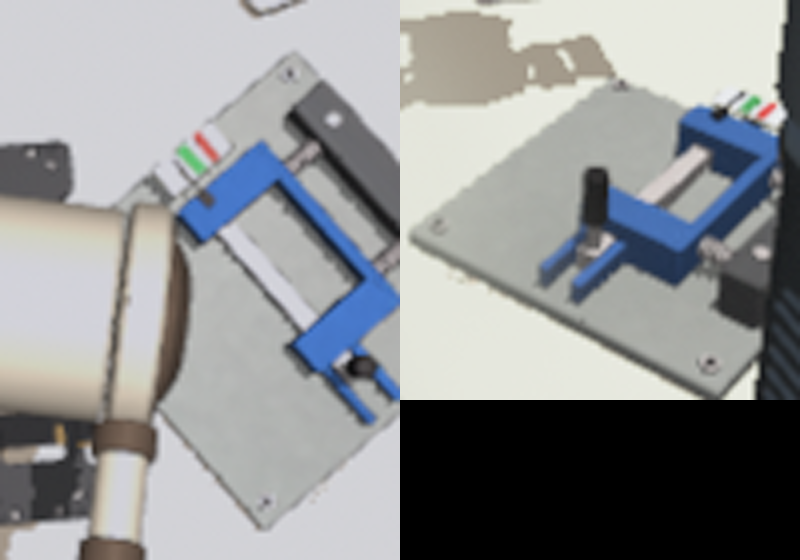

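The bar now crosses the jig into the +y cheek, with the knob against the guide (scene crop (596,200)), so the bolt is home. Now the bracket.

servo_tool(commands=[{"dx":-0.0235,"dy":0.8625,"dz":0,"wx":0,"wy":0,"wz":-0.026},{"dx":-0.0235,"dy":0.8625,"dz":0,"wx":0,"wy":0,"wz":-0.026},{"dx":-0.0235,"dy":0.8625,"dz":0,"wx":0,"wy":0,"wz":-0.026},{"dx":-0.0235,"dy":0.8625,"dz":0,"wx":0,"wy":0,"wz":-0.026},{"dx":-0.0235,"dy":0.8625,"dz":-0.2,"wx":0,"wy":0,"wz":-0.026},{"dx":-0.0235,"dy":0.8625,"dz":-0.35,"wx":0,"wy":0,"wz":-0.026},{"dx":-0.0235,"dy":0.8625,"dz":-0.45,"wx":0,"wy":0,"wz":-0.026},{"dx":-0.0235,"dy":0.8625,"dz":-0.45,"wx":0,"wy":0,"wz":-0.026}])

```text
t: 7.15
ee_pos: [485.7, 234.8, 86.9]
ee_rot: [[-0.007, 1.0, -0.007], [1.0, 0.007, -0.002], [-0.002, -0.007, -1.0]]
contact_force: [-1.1, 1.2, 0.3]
gripper_width: 55.4
finger_force: 0.0
```

```bash
python3 - <<'E'
from h import *
e=env.read_state();print(e['t'],e['ee_pos'],e['ee_rot'].round(3) if hasattr(e['ee_rot'],'round') else e['ee_rot'])
b=get('scene')['frame'][...,::-1]
cv2.imwrite('pics/b1.png',cv2.resize(b[100:220,170:290],(600,600),interpolation=cv2.INTER_CUBIC))
E
```

```text
7.15 [485.70784547 234.78176985  86.89303142] [[-0.007  1.    -0.007]
 [ 1.     0.007 -0.002]
 [-0.002 -0.007 -1.   ]]
```

View pics/b1.png

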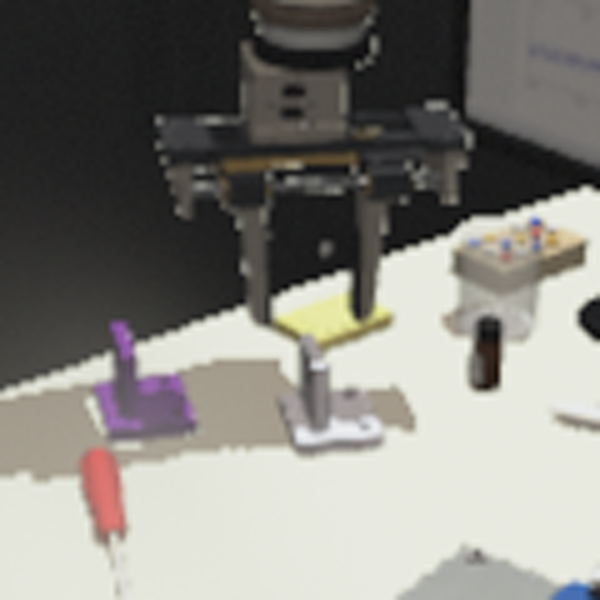

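The picture shows the fingers at (257,320) and (363,320), straddling the web at (312,350). Descend and grip.

servo_tool(commands=[{"dx":0,"dy":0,"dz":-0.12,"wx":0,"wy":0,"wz":0},{"dx":0,"dy":0,"dz":-0.22,"wx":0,"wy":0,"wz":0},{"dx":0,"dy":0,"dz":-0.31,"wx":0,"wy":0,"wz":0},{"dx":0,"dy":0,"dz":-0.36,"wx":0,"wy":0,"wz":0},{"dx":0,"dy":0,"dz":-0.36,"wx":0,"wy":0,"wz":0},{"dx":0,"dy":0,"dz":-0.36,"wx":0,"wy":0,"wz":0}])

```text
t: 7.8
ee_pos: [489.3, 236.5, 19.9]
ee_rot: [[-0.007, 1.0, 0.002], [1.0, 0.007, 0.0], [0.0, 0.002, -1.0]]
contact_force: [0.1, -0.4, -0.7]
gripper_width: 55.3
finger_force: 0.0
```

servo_tool(commands=[{"dx":0,"dy":0,"dz":0,"wx":0,"wy":0,"wz":0},{"dx":0,"dy":0,"dz":0,"wx":0,"wy":0,"wz":0},{"dx":0,"dy":0,"dz":0,"wx":0,"wy":0,"wz":0},{"dx":0,"dy":0,"dz":0,"wx":0,"wy":0,"wz":0},{"dx":0,"dy":0,"dz":0,"wx":0,"wy":0,"wz":0},{"dx":0,"dy":0,"dz":0,"wx":0,"wy":0,"wz":0},{"dx":0,"dy":0,"dz":0,"wx":0,"wy":0,"wz":0}], gripper=0, grip_force=40)

```text
t: 8.5
ee_pos: [488.1, 236.5, 18.6]
ee_rot: [[-0.007, 1.0, -0.0], [1.0, 0.007, 0.0], [0.0, -0.0, -1.0]]
contact_force: [-0.6, 0.1, 0.6]
gripper_width: 9.5
finger_force: 40.0
```

servo_tool(commands=[{"dx":0,"dy":0,"dz":0.15,"wx":0,"wy":0,"wz":0},{"dx":0,"dy":0,"dz":0.3,"wx":0,"wy":0,"wz":0},{"dx":0,"dy":-0.15,"dz":0.35,"wx":0,"wy":0,"wz":-0.04},{"dx":0.01,"dy":-0.35,"dz":0.35,"wx":0,"wy":0,"wz":-0.08},{"dx":0.02,"dy":-0.55,"dz":0.35,"wx":0,"wy":0,"wz":-0.12},{"dx":0.03,"dy":-0.75,"dz":0.35,"wx":0,"wy":0,"wz":-0.16},{"dx":0.03,"dy":-0.75,"dz":0.35,"wx":0,"wy":0,"wz":-0.16}])

```text
t: 9.2
ee_pos: [494.2, 82.6, 88.4]
ee_rot: [[0.482, 0.876, -0.0], [0.876, -0.482, -0.001], [-0.001, 0.0, -1.0]]
contact_force: [-0.3, 0.6, -1.2]
gripper_width: 9.5
finger_force: 40.0
```

servo_tool(commands=[{"dx":0.01,"dy":-0.2,"dz":0,"wx":0,"wy":0,"wz":-0.04},{"dx":0.02,"dy":-0.4,"dz":0,"wx":0,"wy":0,"wz":-0.08},{"dx":0.026,"dy":-0.6,"dz":0,"wx":0,"wy":0,"wz":-0.113},{"dx":0.026,"dy":-0.6,"dz":0,"wx":0,"wy":0,"wz":-0.113},{"dx":0.026,"dy":-0.6,"dz":0,"wx":0,"wy":0,"wz":-0.113},{"dx":0.026,"dy":-0.6,"dz":0,"wx":0,"wy":0,"wz":-0.113}])

```text
t: 9.8
ee_pos: [498.9, -32.3, 88.2]
ee_rot: [[0.751, 0.661, -0.001], [0.661, -0.751, 0.001], [-0.0, -0.001, -1.0]]
contact_force: [-0.3, 0.3, -1.5]
gripper_width: 9.6
finger_force: 40.0
```

```bash
python3 - <<'E'
from h import *
e=env.read_state();print(e['t'],e['ee_pos'],np.round(e['ee_rot'],3),e['contact_force'])
a=get('top')['frame'][...,::-1]; b=get('scene')['frame'][...,::-1]
c1=cv2.resize(a[110:250,240:340],(400,560),interpolation=cv2.INTER_CUBIC)
c2=cv2.resize(b[190:290,210:310],(400,400),interpolation=cv2.INTER_CUBIC)
o=np.zeros((560,800,3),np.uint8);o[:,:400]=c1;o[:400,400:]=c2;cv2.imwrite('pics/k3.png',o)
E
```

```text
9.8 [498.92118428 -32.25086115  88.16623922] [[ 0.751  0.661 -0.001]
 [ 0.661 -0.751  0.001]
 [-0.    -0.001 -1.   ]] [-0.30119843  0.28184152 -1.48028096]
```

View pics/k3.png

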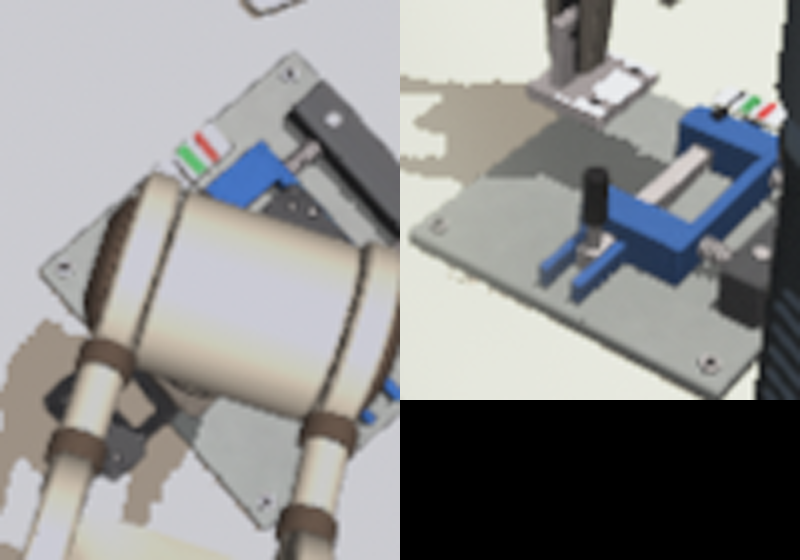

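The bracket is held level with its toe facing the bar (scene crop (600,85)); the path between the cheeks is clear. Lowering now.

servo_tool(commands=[{"dx":0,"dy":0,"dz":-0.12,"wx":0,"wy":0,"wz":0},{"dx":0,"dy":0,"dz":-0.2,"wx":0,"wy":0,"wz":0},{"dx":0,"dy":0,"dz":-0.25,"wx":0,"wy":0,"wz":0},{"dx":0,"dy":0,"dz":-0.275,"wx":0,"wy":0,"wz":0},{"dx":0,"dy":0,"dz":-0.285,"wx":0,"wy":0,"wz":0},{"dx":0,"dy":0,"dz":-0.285,"wx":0,"wy":0,"wz":0},{"dx":0,"dy":0,"dz":-0.285,"wx":0,"wy":0,"wz":0}])

```text
t: 10.6
ee_pos: [500.0, -33.7, 32.3]
ee_rot: [[0.752, 0.659, 0.001], [0.659, -0.752, -0.0], [0.001, 0.001, -1.0]]
contact_force: [0.3, 0.7, -1.3]
gripper_width: 9.6
finger_force: 40.0
```

servo_tool(commands=[{"dx":0,"dy":0,"dz":-0.003,"wx":0,"wy":0,"wz":0},{"dx":0,"dy":0,"dz":-0.006,"wx":0,"wy":0,"wz":0},{"dx":0,"dy":0,"dz":-0.006,"wx":0,"wy":0,"wz":0}])

```text
t: 10.9
ee_pos: [499.6, -33.7, 30.6]
ee_rot: [[0.752, 0.659, 0.001], [0.659, -0.752, -0.0], [0.0, 0.0, -1.0]]
contact_force: [0.3, -0.5, -2.2]
gripper_width: 9.9
finger_force: 40.0
```

servo_tool(commands=[{"dx":0,"dy":0,"dz":-0.003,"wx":0,"wy":0,"wz":0},{"dx":0,"dy":0,"dz":-0.005,"wx":0,"wy":0,"wz":0},{"dx":0,"dy":0,"dz":-0.005,"wx":0,"wy":0,"wz":0}])

```text
t: 11.2
ee_pos: [499.6, -33.7, 30.6]
ee_rot: [[0.752, 0.659, -0.0], [0.659, -0.752, -0.0], [-0.0, -0.0, -1.0]]
contact_force: [-4.7, 1.0, 8.3]
gripper_width: 9.9
finger_force: 40.0
```

servo_tool(commands=[{"dx":0,"dy":0,"dz":0.003,"wx":0,"wy":0,"wz":0},{"dx":0.018,"dy":-0.021,"dz":0.003,"wx":0,"wy":0,"wz":0},{"dx":0.036,"dy":-0.041,"dz":0.003,"wx":0,"wy":0,"wz":0},{"dx":0.054,"dy":-0.062,"dz":0.003,"wx":0,"wy":0,"wz":0},{"dx":0.072,"dy":-0.082,"dz":0.003,"wx":0,"wy":0,"wz":0},{"dx":0.072,"dy":-0.082,"dz":0.003,"wx":0,"wy":0,"wz":0},{"dx":0.072,"dy":-0.082,"dz":0.003,"wx":0,"wy":0,"wz":0}])

```text
t: 11.9
ee_pos: [514.9, -50.7, 30.7]
ee_rot: [[0.752, 0.659, 0.003], [0.659, -0.752, -0.001], [0.001, 0.003, -1.0]]
contact_force: [1.7, -0.2, 2.7]
gripper_width: 10.1
finger_force: 40.0
```

servo_tool(commands=[{"dx":0.005,"dy":-0.0056,"dz":0,"wx":0,"wy":0,"wz":0},{"dx":0.01,"dy":-0.0113,"dz":0,"wx":0,"wy":0,"wz":0},{"dx":0.015,"dy":-0.017,"dz":0,"wx":0,"wy":0,"wz":0},{"dx":0.02,"dy":-0.0226,"dz":0,"wx":0,"wy":0,"wz":0},{"dx":0.025,"dy":-0.0283,"dz":0,"wx":0,"wy":0,"wz":0},{"dx":0.03,"dy":-0.034,"dz":0,"wx":0,"wy":0,"wz":0},{"dx":0.03,"dy":-0.034,"dz":0,"wx":0,"wy":0,"wz":0},{"dx":0.03,"dy":-0.034,"dz":0,"wx":0,"wy":0,"wz":0}])

```text
t: 12.7
ee_pos: [518.8, -55.1, 30.7]
ee_rot: [[0.752, 0.659, -0.003], [0.659, -0.752, 0.003], [-0.0, -0.004, -1.0]]
contact_force: [-6.6, 6.3, 13.9]
gripper_width: 9.8
finger_force: 40.0
```

servo_tool(commands=[{"dx":0,"dy":0,"dz":0.004,"wx":0,"wy":0,"wz":0},{"dx":0,"dy":0,"dz":0.006,"wx":0,"wy":0,"wz":0},{"dx":0,"dy":0,"dz":0.006,"wx":0,"wy":0,"wz":0},{"dx":0,"dy":0,"dz":0.006,"wx":0,"wy":0,"wz":0}])

```text
t: 13.1
ee_pos: [518.8, -55.4, 30.7]
ee_rot: [[0.752, 0.659, -0.002], [0.659, -0.752, 0.002], [-0.0, -0.003, -1.0]]
contact_force: [-1.6, 4.3, 4.2]
gripper_width: 10.2
finger_force: 40.0
```

```bash
cat > m.py <<'E'
from h import *
e=env.read_state();d=e['ee_pos'][:2]-np.array([530.2,-68.8]);c,s=np.cos(-.852),np.sin(-.852);F=e['contact_force']
print(e['t'],'tcp jig',(d@[c,s]).round(1),(d@[-s,c]).round(1),'z',e['ee_pos'][2].round(1),'F jig',(F[0]*c+F[1]*s).round(1),(-F[0]*s+F[1]*c).round(1),F[2].round(1),np.round(e['ee_rot'],3)[:,2])
im=get('top');h=cv2.cvtColor(im['frame'],cv2.COLOR_RGB2HSV);sub=h[110:250,240:380]
for n,lo,hi in(('green',45,85),('red',0,8),('blue',100,125)):
    m=(sub[...,0]>=lo)&(sub[...,0]<=hi)&(sub[...,1]>110); v,u=np.nonzero(m); print(n,len(u),(u.mean()+240).round(2),(v.mean()+110).round(2)) if len(u) else print(n,0)
    if n=='blue' and len(u):
        print('head proj x of blue', [np.round(q,2) for q in np.percentile([(lambda p:(p[0]-530.2)*c+(p[1]+68.8)*s)(onz(im,a+240,b+110,45)) for a,b in zip(u,v) if b+110<175 and a+240<312],[1,5,50])])
E
python3 m.py
```

```text
13.1 tcp jig -17.6 0.2 z 30.7 F jig -4.3 1.7 4.2 [-0.002  0.002 -1.   ]
green 3 285.67 147.33
red 2 289.5 144.5
blue 92 311.03 158.14
head proj x of blue [np.float64(63.69), np.float64(66.19), np.float64(77.16)]
```

servo_tool(commands=[{"dx":0.005,"dy":-0.0056,"dz":0,"wx":0,"wy":0,"wz":0},{"dx":0.009,"dy":-0.0105,"dz":0,"wx":0,"wy":0,"wz":0},{"dx":0.0132,"dy":-0.015,"dz":0,"wx":0,"wy":0,"wz":0},{"dx":0.0132,"dy":-0.015,"dz":0,"wx":0,"wy":0,"wz":0},{"dx":0.0132,"dy":-0.015,"dz":0,"wx":0,"wy":0,"wz":0}])

```text
t: 13.65
ee_pos: [520.6, -57.7, 30.8]
ee_rot: [[0.752, 0.659, -0.004], [0.659, -0.752, 0.004], [-0.001, -0.006, -1.0]]
contact_force: [-4.5, 7.8, 8.4]
gripper_width: 9.6
finger_force: 40.0
```

```bash
python3 m.py | head -1
```

```text
13.65 tcp jig -14.7 0.1 z 30.8 F jig -8.8 1.8 8.4 [-0.004  0.004 -1.   ]
```

servo_tool(commands=[{"dx":0.005,"dy":-0.0056,"dz":0.002,"wx":0,"wy":0,"wz":0},{"dx":0.009,"dy":-0.0105,"dz":0.004,"wx":0,"wy":0,"wz":0},{"dx":0.0132,"dy":-0.015,"dz":0.005,"wx":0,"wy":0,"wz":0},{"dx":0.0132,"dy":-0.015,"dz":0.005,"wx":0,"wy":0,"wz":0},{"dx":0.0132,"dy":-0.015,"dz":0.005,"wx":0,"wy":0,"wz":0}])

```text
t: 14.2
ee_pos: [522.2, -60.0, 30.9]
ee_rot: [[0.752, 0.659, -0.006], [0.659, -0.752, 0.005], [-0.001, -0.008, -1.0]]
contact_force: [-6.1, 9.5, 5.5]
gripper_width: 9.7
finger_force: 40.0
```

```bash
python3 m.py | head -1; python3 - <<'E'
from h import *
b=get('scene')['frame'][...,::-1]
p=cv2.imread('pics/s0.png')
f=lambda z:cv2.resize(z[200:250,265:315],(400,400),interpolation=cv2.INTER_CUBIC)
cv2.imwrite('pics/k4.png',np.hstack([f(p),f(b)]))
s=get('scene');c_,s_=np.cos(-.852),np.sin(-.852)
for d in(0,6,10,14,20):
  P=lambda x,y,z:[530.2+x*c_-y*s_,-68.8+x*s_+y*c_,z]
  print(d,[((np.array(proj(s,P(x+d,y,45)))-[265,200])*8).round(0) for x,y in((10,44),(10,72),(75,72))])
E
```

```text
14.2 tcp jig -11.9 -0.2 z 30.9 F jig -11.2 1.7 5.5 [-0.006  0.005 -1.   ]
0 [array([117., 155.]), array([160., 119.]), array([324., 186.])]
6 [array([132., 161.]), array([175., 125.]), array([340., 193.])]
10 [array([142., 165.]), array([185., 129.]), array([350., 197.])]
14 [array([152., 170.]), array([195., 133.]), array([361., 201.])]
20 [array([167., 176.]), array([210., 139.]), array([377., 208.])]
```

View pics/k4.png

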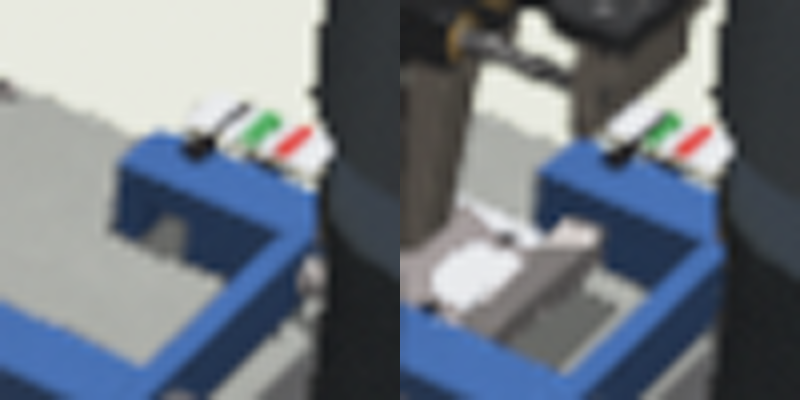

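Left is at rest, right is now. The pointer moved from (235,110) to about (258,120) and stands on the green field's left part; red is far off. I'll quantify the shift.

```bash
python3 - <<'E'
from h import *
b=get('scene')['frame'][...,::-1].astype(np.float32);p=cv2.imread('pics/s0.png').astype(np.float32)
bl=lambda z:cv2.resize(np.clip(z[...,0]-z[...,2],0,None)[205:235,272:310],None,fx=4,fy=4,interpolation=cv2.INTER_CUBIC)
A,B=bl(p),bl(b)
t=A[20:72,10:72]  # around front corner at (280,219)
r=cv2.matchTemplate(B,t,cv2.TM_CCOEFF_NORMED);_,mx,_,l=cv2.minMaxLoc(r);print('shift px',(l[0]-10)/4,(l[1]-20)/4,mx,'mm',(l[0]-10)/4/(2.5/8))
# pointer: dark px on top of the scale
for z in(p,b):
    s=z[208:222,285:306]; w=np.clip(110-s.max(2),0,None); v,u=np.mgrid[208:222,285:306]; print('dark',(w*u).sum()/w.sum(),(w*v).sum()/w.sum())
E
python3 m.py|head -1
```

```text
shift px 2.5 1.0 0.9966686367988586 mm 8.0
dark 297.3416087388282 214.68818272095334
dark 293.00482936252416 212.07083065035414
14.4 tcp jig -11.9 -0.2 z 30.9 F jig -10.6 1.3 5.3 [-0.006  0.005 -1.   ]
```

servo_tool(commands=[{"dx":0.003,"dy":-0.0035,"dz":0,"wx":0,"wy":0,"wz":0},{"dx":0.003,"dy":-0.0035,"dz":0,"wx":0,"wy":0,"wz":0},{"dx":0.003,"dy":-0.0035,"dz":0,"wx":0,"wy":0,"wz":0},{"dx":0.003,"dy":-0.0035,"dz":0,"wx":0,"wy":0,"wz":0},{"dx":0.003,"dy":-0.0035,"dz":0,"wx":0,"wy":0,"wz":0},{"dx":0.003,"dy":-0.0035,"dz":0,"wx":0,"wy":0,"wz":0},{"dx":0.003,"dy":-0.0035,"dz":0,"wx":0,"wy":0,"wz":0},{"dx":0.003,"dy":-0.0035,"dz":0,"wx":0,"wy":0,"wz":0}])

```text
t: 15.25
ee_pos: [522.5, -60.4, 30.9]
ee_rot: [[0.752, 0.659, -0.007], [0.659, -0.752, 0.006], [-0.002, -0.009, -1.0]]
contact_force: [-7.1, 9.8, 7.4]
gripper_width: 10.0
finger_force: 40.0
```

```bash
python3 -c "
from station import env
print(env.read_state()['ee_pos'],env.hand_in())"
```

```text
the job is handed in; nothing more can be done
[522.47162731 -60.39527022  30.94687034] None
```

Handed in at about 15 s (no verdict came back): the bolt stopped hard with the bar in the keeper, and the bracket is gripped on the deck, pressed against the bar with the head about 8 mm in (green), the vial and beaker untouched.

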